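# Check the dish, set it under the tip hopper and hold the sprung shutter half open

## Robot

A 7-joint arm with a two-finger parallel gripper is mounted at the origin on the work surface. World frame = base frame: x ahead of the robot, y to its left, z up, the work surface at z = 0. Lengths are in m, angles in rad, forces in N, time in s.
With the tool pointing down it reaches from about 0.35 to 0.9 m from the base axis. Payload 8.1 kg.
Tool frame: the origin (TCP) lies at the centre of the arm's flange, where the gripper is bolted on; the fingertips stand 178 mm ahead of it and the grasp point (between the pads) lies 159 mm ahead of it; z points along the fingers, y is the line along which they close (so a half turn about z gives the same grasp; the last joint's range is limited). The gripper opens to 92 mm and grips with 3 to 60 N. Pads are 19 mm wide; open, the fingers measure 130 mm over their backs; the gripper's body (75 mm by 190 mm) begins 47 mm behind the grasp point.
Start: joints at [-1.219, 0.434, 0.025, 1.573, -0.012, 1.134, -0.075], TCP at [0.275, 0.561, 0.405] pointing down, gripper open.
Joint ranges: [-2.62, 2.62], [-0.44, 2.09], [-1.27, 1.32], [0.08, 2.57], [-1.32, 4.46], [0.12, 2], [-2.74, 2.74]. Speed limits (rad/s): [2.22, 2.22, 3.01, 3.01, 3.14, 3.14, 3.14].

## Interface

Orientations are given as a rotation vector (axis times angle).
In Python, from cell import arm gives the robot as it stands. The module is installed in compiled form; this text tells all that it offers.
- The arm moves only by the shell command python3 -m inch 'ROWS' [FORCE]. ROWS is text: rows parted by semicolons, each of 5 numbers parted by spaces: the shift along the tool's x, y, z in m, then the turn about the tool's z in rad, then the finger opening in m, from 0 to 0.0918. In form: x y z roll fingers; .... A call has 1 to 5 rows; each row is the pose to reach, as a shift and turn from the pose commanded when the call began, along the tool's axes at that moment; what a row does not reach only later rows make up. A row lasts 1/10 s, in which the tool goes at most 50 mm and 8.59 degrees, less where a joint would pass 70% of its speed; a pose out of reach is approached as far as the arm can. A call with a gripper value outside its range is refused whole. The fingers move at their own pace and stop on an object; FORCE is the grip in N (left out, the last holds). Time passes only in rows, so rows that repeat a pose let the fingers close. It gives the time, the measured TCP pose, the force, the opening and the grip force at its end, in the units of the state.
- arm.observe(): the state, without advancing time (a new reading comes with each control period).
- arm.get_image(name): name is "side" or "top"; returns the picture (400x640x3 uint8, red, green, blue); there is no depth.
- arm.get_calibration(name): a dict with "intrinsics" (3x3 intrinsics, pixels), "pose" (4x4, takes a point from camera to world coordinates). Camera axes: x right, y up, looking along -z (the intrinsics and any distortion apply to the point x, -y, -z); pixel columns grow to the right and rows downward; lengths in m; the calibration is good to about 2 mm. A picture is of the moment at which its call begins. get_calibration takes no time and is no camera call.
- arm.sign_off(): hands the job in; it is judged then, once.
Trained networks look in the newest picture that a camera, given by its name, has taken for a name from the list of things; names that differ only in an ending like _2 or _b are one class to them, and where a whole thing is asked for, a point or a joint stands for the part that bears it (a point fixed in the world has none). Each returns a list of dicts, best first, with "conf" (0 to 1); they miss things now and then, are a little off and sometimes report something else, mostly with a low value. They report only what shows in the picture. A call takes as long as a camera call. They do not tell look-alikes from the thing itself.
- arm.look_for(camera, query): "point" ([row, column] in pixels, amid what is visible of it).
- arm.silhouettes(camera, query): "region" (400x640 bool, what is visible of it) and "point" ([row, column] in pixels, amid what is visible of it).
- arm.place_of(camera, query): "point" ([row, column] in pixels: a listed point, or the origin of a listed thing).
The state is a dict: "clock": time; "joints": joint angles; "dq": joint speeds; "joint_efforts": joint torques, N m; "position": TCP position; "ee_rot": TCP orientation; "force": force on the tool from outside, world axes, zero at the start; "ft_torque": the same for the moment, N m; "width": opening from 0.0 (shut) to 1.0 (fully open); "gripper_force": force on a finger pad.
Only numpy, scipy, OpenCV 4.12 (cv2) and the standard library are available. Lean on these libraries where they do the work, as an engineer would, in place of code of your own. Each camera call takes 0.05 s, during which the arm holds its last target. There are 200 camera calls.

## Task

Lift the flat tin dish by its upright wooden grip to the sighting fork, holding it level and still midway between the two pins with its rim at their height for a good second to look it over, then stand it on the hopper's base in the scribed ring under the chute and let go of it. Then pull the hopper's sprung shutter out by its wooden grip to the half-travel pins, never past three quarters of its travel, and finish while still holding it there with the fingers. Leave the tin bowl, brass cup and tops where they are.

Things in the scene. Friction and masses are not known exactly. Their poses are not given: they have to be found in the camera images.
- dish: Flat round open tin dish, 96 mm across, 22 mm high, about 90 g. Origin: centre of its underside, z up. On its -x side stands an upright pine grip block: centre 54 mm from the dish centre along -x, 28 mm long along x, 12 mm thick along y, from 4 to 52 mm above the underside. Pinch it from above across its 12 mm (fingers closing along the dish's y).
- dish_rim (a point): Centre of the dish's mouth, on its axis, 22 mm above its underside.
- fork: Sighting fork, fixed: steel bar 50 x 240 x 12 mm with two upright posts (12 mm thick, 170 mm tall) at y = +-100 mm, each with a 6 mm brass pin at 160 mm height pointing inward; the pin tips are 136 mm apart. Origin: centre of the underside; y runs from post to post; x is level and square to the line of pins, -x is the robot's side.
- view_point (a point): Viewing point: midway between the two pin tips, at the pins' height, 160 mm above the table. The centre of the dish's rim is held here.
- hopper: Steel-tip hopper, fixed. Origin: centre of the column's foot on the table; front is -x. Base slab 8 mm thick, x -175 to +50 mm, y +-75 mm. Column 60 x 70 mm at the origin carries an open bin (90 x 80 mm, top at 185 mm). On the -y side a guide rail (66 mm wide along x, top at 101 mm) runs out to y = -205 mm; the shutter slides on it.
- chute_lip (a point): Front end of the hopper's 46 mm wide chute, at its underside: 81 mm in front of the hopper's origin, 57 mm above the table. It overhangs the rear 19 mm of a dish in the ring: bring the dish in low from the front (hopper's -x), its grip to the front.
- catch_spot (a point): Centre of the scribed ring (104 mm across) on top of the hopper's base slab, 110 mm in front of the hopper's origin, 8 mm above the table; the dish stands centred here. Axes as the hopper's.
- half_mark (a point): Where the centre of the shutter's grip is at half travel: between the two small brass pins (4 mm thick, up to 110 mm above the table) at either edge of the guide rail, 155 mm from the hopper's origin along its -y, 135 mm above the table.
- shutter_grip (a point): Centre of the shutter's upright pine grip block, 14 mm thick along the hopper's y, 26 mm along its x; its top is 19 mm above and the shutter plate's top 27 mm below this point. Shut, it is 125 mm from the hopper's origin along the hopper's -y, 135 mm above the table; it moves with the shutter. Pinch it from above across its 14 mm.
- shutter (a joint): Travel of the shutter in m: 0 closed, 0.06 fully out along the hopper's -y; half travel is 0.03. A spring pulls it shut: about 3 N when closed, 9 N at half travel, 15 N fully out; let go, it shuts again.
- bowl: Bystander: loose plain tin bowl, round, 100 mm across, 35 mm high, no grip. Origin: centre of the underside.
- tip_cup: Bystander: loose brass cup, 52 mm across, 45 mm high. Origin: centre of the underside.
- top1: Bystander: loose raw turned wooden top, 56 mm across, 66 mm high, standing on its crown, point up. Origin: centre of the underside.
- top2: Bystander: loose raw turned wooden top, 56 mm across, 66 mm high, standing on its crown, point up. Origin: centre of the underside.
- top3: Bystander: loose raw turned wooden top, 56 mm across, 66 mm high, standing on its crown, point up. Origin: centre of the underside.
Things that resemble listed ones, but are neither listed nor needed, are in the scene too. Of the things shaped like the fork, the steel one is meant. Leave any black look-alike of the dish alone.

How it is judged:
On the way, in this order (a step that is already met when the one before it is completed fails the run):
1. The dish is held level and still at the sighting fork (horizontal distance between dish_rim and view_point below 0.02 m and z of dish_rim in the frame of view_point between -0.015 and 0.015 m and angle between dish's own z axis and vertical below 0.17 rad and linear speed of dish below 0.04 m/s and contact force between dish and fork below 0.1 N), for 0.6 s.
2. The dish stands flat in the ring under the chute, let go (horizontal distance between dish and catch_spot below 0.02 m and z of dish in the frame of catch_spot below 0.005 m and angle between dish's own z axis and vertical below 0.08 rad and contact force between dish and the fingers below 0.1 N and linear speed of dish below 0.02 m/s), for 0.3 s.
3. The shutter is held at half travel by the fingers (value of joint shutter between 0.024 and 0.036 m and contact force between shutter and the fingers above 2 N and velocity of joint shutter between -0.01 and 0.01 m/s), for 0.5 s.
At the end, for the whole second after the job is handed in: The dish stands flat and at rest on the hopper's base within 20 mm of the ring's centre, not touched by the fingers, and the fingers hold the shutter still at half travel: 0.030 m within 6 mm, with at least 2 N of contact, for the last second (all of step 2 and all of step 3); the arm keeps its last pose, push and grip.
It fails at once if The shutter is pulled past three quarters of its travel (value of joint shutter above 0.046 m).
It fails at once if The bowl, cup or a top is moved more than 30 mm (distance of any of bowl, tip_cup, top1, top2, top3 from where it was at the start of the episode above 0.03 m).
It also fails if it takes over 58 s, if anything falls off the work surface, if the arm or the gripper's body presses on something with over 40 N, if the wrist force passes 120 N, or if a joint passes its speed limit or range.

## Working session

There is one attempt and no reset: what is moved stays moved. The work goes in short steps, Python scripts to look and compute and a shell command to move; the robot and the scene stay as the last step left them, time stands still between calls to the robot, and variables do not carry over. Pictures are saved under pics/ and viewed, at most 10 in all, crops included, and the job is handed in when it is done.

```bash
mkdir -p pics
cat > h.py <<'E'
import numpy as np, cv2
from cell import arm
def ray(cam,p):
    c=arm.get_calibration(cam);K=np.array(c["intrinsics"]);T=np.array(c["pose"])
    d=np.linalg.inv(K)@[p[1],p[0],1.];d=T[:3,:3]@[d[0],-d[1],-d[2]]
    return T[:3,3],d
def at_z(cam,p,z):
    o,d=ray(cam,p);return o+d*(z-o[2])/d[2]
def proj(cam,P):
    c=arm.get_calibration(cam);K=np.array(c["intrinsics"]);T=np.array(c["pose"])
    q=T[:3,:3].T@(np.array(P)-T[:3,3]);u=K@[q[0],-q[1],-q[2]];return (u[:2]/u[2])[::-1]
def tri(p1,p2):
    (a,d),(b,e)=ray("side",p1),ray("top",p2)
    s=np.linalg.lstsq(np.c_[d,-e],b-a,rcond=None)[0]
    A,B=a+s[0]*d,b+s[1]*e
    return (A+B)/2,np.linalg.norm(A-B)
E
python3 - <<'E'
from h import *
np.set_printoptions(precision=3,suppress=True)
for c in("side","top"):
    cv2.imwrite(f"pics/{c}0.png",arm.get_image(c)[:,:,::-1]); print(c,{k:np.array(v).round(3).tolist() for k,v in arm.get_calibration(c).items()})
Z=dict(dish=0,dish_rim=.022,fork=0,view_point=.16,hopper=0,chute_lip=.057,catch_spot=.008,half_mark=.135,shutter_grip=.135,bowl=0,tip_cup=0,top1=0)
for q,z in Z.items():
    for c in("side","top"):
        for r in arm.place_of(c,q)[:4]:
            print(q,c,round(r["conf"],2),np.round(r["point"]),at_z(c,r["point"],z)[:2])
print(arm.observe())
E
```

```text
side {'intrinsics': [[399.197, 0.0, 317.526], [0.0, 399.197, 205.683], [0.0, 0.0, 1.0]], 'pose': [[-0.764, 0.42, -0.491, -0.204], [-0.645, -0.471, 0.601, 0.831], [0.021, 0.776, 0.631, 1.044], [0.0, 0.0, 0.0, 1.0]]}
top {'intrinsics': [[406.76, 0.0, 323.049], [0.0, 406.76, 199.906], [0.0, 0.0, 1.0]], 'pose': [[-0.027, 0.994, -0.105, 0.377], [-1.0, -0.027, 0.001, -0.062], [-0.002, 0.105, 0.995, 1.28], [0.0, 0.0, 0.0, 1.0]]}
dish side 0.92 [207. 362.] [ 0.463 -0.279]
dish side 0.6 [218. 408.] [ 0.283 -0.346]
dish top 0.75 [261. 417.] [ 0.313 -0.351]
dish top 0.56 [215. 389.] [ 0.459 -0.269]
dish top 0.55 [199. 235.] [0.522 0.217]
dish_rim side 0.62 [208. 363.] [ 0.444 -0.256]
dish_rim top 0.93 [215. 387.] [ 0.456 -0.259]
dish_rim top 0.63 [263. 418.] [ 0.307 -0.348]
fork side 0.98 [189. 330.] [ 0.641 -0.287]
fork top 0.87 [162. 384.] [ 0.627 -0.261]
fork top 0.76 [249. 492.] [ 0.342 -0.587]
view_point top 0.93 [153. 394.] [ 0.622 -0.264]
view_point top 0.77 [250. 515.] [ 0.342 -0.582]
view_point top 0.52 [142. 310.] [ 0.659 -0.03 ]
view_point top 0.33 [197. 233.] [0.509 0.187]
hopper si
[... 697 characters left out ...]
96. 165.] [0.538 0.438]
top1 side 0.44 [212. 278.] [ 0.702 -0.029]
top1 side 0.42 [181. 376.] [ 0.526 -0.476]
top1 top 0.65 [195. 454.] [ 0.515 -0.48 ]
top1 top 0.64 [140. 311.] [ 0.707 -0.031]
top1 top 0.49 [180. 188.] [0.586 0.365]
{'clock': 1.3, 'joints': array([-1.219,  0.435,  0.025,  1.573, -0.012,  1.134, -0.075]), 'dq': array([-0.001, -0.002, -0.   ,  0.   ,  0.   , -0.001,  0.   ]), 'joint_efforts': array([  0.   , -66.768,   0.984, -31.48 ,  -0.061,   0.033,   0.   ]), 'position': array([0.275, 0.561, 0.405]), 'ee_rot': array([0.708, 3.061, 0.   ]), 'force': array([0.571, 0.623, 0.394]), 'ft_torque': array([ 0.045, -0.028,  0.005]), 'gripper_force': 0.0, 'width': 1.001694413305669}
```

View pics/top0.png

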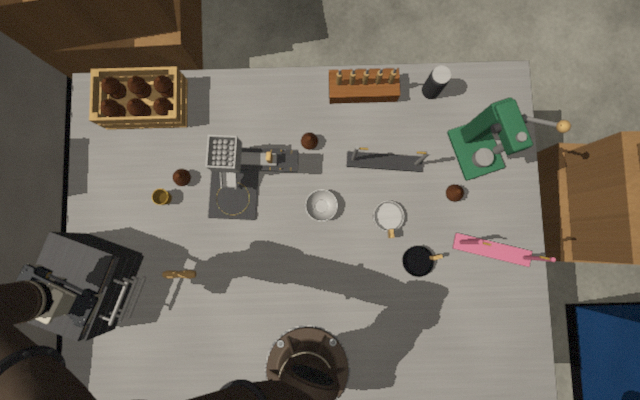

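View pics/side0.png

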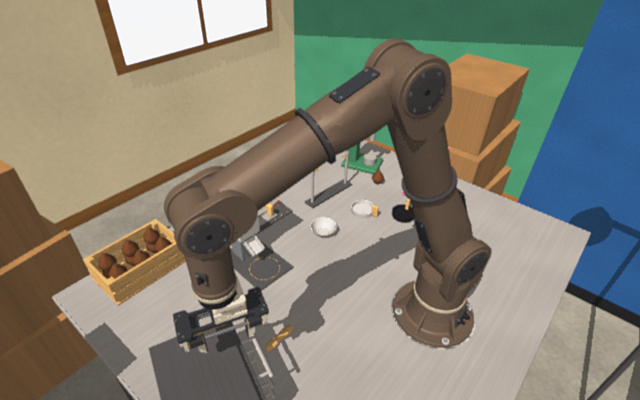

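The top view shows two dish-like things: a tin one at (215,389) with a pine grip at (233,391), and a black one at (261,418). The tin one fits. There are also two forks: grey steel at (161,385), and pink at (250,492). The steel one fits. The hopper is at (150,222), with its ring at (200,234). I'll check these in one enlarged crop.

Run:
```python
from h import *
np.set_printoptions(precision=3,suppress=True)
im=arm.get_image("top")[:,:,::-1]
a=cv2.resize(im[140:245,340:440],None,fx=4,fy=5.5,interpolation=cv2.INTER_CUBIC) if 0 else cv2.resize(im[138:243,340:440],(400,420),interpolation=cv2.INTER_CUBIC)
b=cv2.resize(im[125:230,203:303],(400,420),interpolation=cv2.INTER_CUBIC)
cv2.imwrite("pics/crop1.png",np.hstack([a,b]))
for q in("dish","dish_rim","view_point","fork","hopper","catch_spot","half_mark","shutter_grip","chute_lip"):
    R=[arm.place_of(c,q) for c in("side","top")]
    for i in R[0][:2]:
        for j in R[1][:2]:
            P,e=tri(i["point"],j["point"])
            if e<.03: print(q,P,e)
# wooden pixels near dish grip and shutter grip (top)
hsv=cv2.cvtColor(im,cv2.COLOR_BGR2HSV)
m=((hsv[...,0]<28)&(hsv[...,0]>8)&(hsv[...,1]>90)&(hsv[...,2]>70)).astype(np.uint8)
n,_,st,ce=cv2.connectedComponentsWithStats(m)
for s,c in zip(st[1:],ce[1:]):
    if s[4]>6 and 120<c[1]<260 and 200<c[0]<460: print("wood",c,s)
```

```text
dish [ 0.453 -0.265  0.014] 0.003598520860267193
dish_rim [ 0.451 -0.263  0.014] 0.004517162921083626
fork [ 0.628 -0.258  0.024] 0.01357093997232876
hopper [ 0.634  0.219 -0.006] 0.01650175286232525
catch_spot [ 0.522  0.217 -0.003] 0.006471918485613719
half_mark [0.629 0.057 0.126] 0.0038421898676174733
shutter_grip [0.63  0.087 0.129] 0.005219691069771311
wood [305.842 140.816] [301 133  10  16 114]
wood [363.714 148.357] [359 148   9   2  14]
wood [268.758 156.197] [266 150   6  13  66]
wood [421.6 152.4] [417 152   9   2  15]
wood [452.711 192.688] [446 185  15  16 173]
wood [390.875 233.167] [388 229   7   9  48]
wood [435.467 256.75 ] [429 254  14   7  60]
```

View pics/crop1.png

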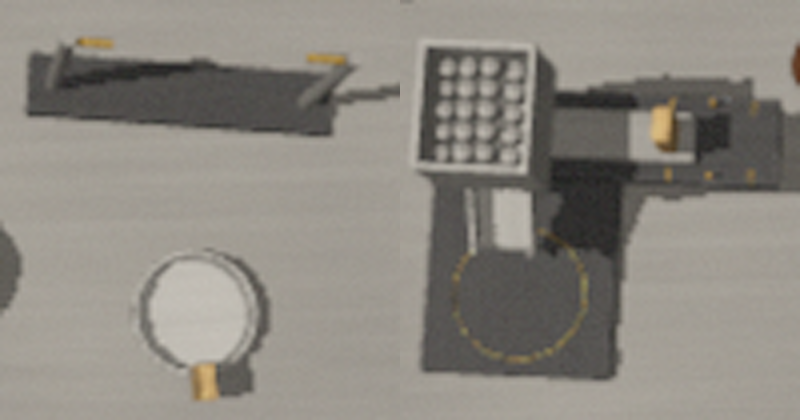

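The crop confirms both choices. The tin dish with the pine grip is at px (215,389), grip towards the robot at (233,391). The steel fork's pin tips are at px (148.7,368.2) and (152.7,416.5). The hopper's ring centre is at px (199,233), with the half-travel pins at px (150.5,281) and (169,280.3).

Run:
```python
from h import *
np.set_printoptions(precision=3,suppress=True)
L=lambda x,y,z:at_z("top",(138+(y-2)/4,340+(x-2)/4),z)[:2]
R=lambda x,y,z:at_z("top",(125+(y-2)/4,203+(x-402)/4),z)[:2]
a,b=L(113,43,.16),L(306,59,.16); d=a-b
print("pins",a,b,(a+b)/2,np.linalg.norm(d),"yaw",np.arctan2(-d[0],d[1]))
d=L(27,113,.012)-L(331,134,.012);print("bar",np.linalg.norm(d),np.arctan2(-d[0],d[1]))
g,c=L(207,382,.052),L(196,310,.022);d=c-g
print("dish",c,g,np.linalg.norm(d),np.arctan2(d[1],d[0]))
d=R(422,371,.008)-R(613,379,.008);print("base",np.linalg.norm(d),np.arctan2(-d[0],d[1]))
d=R(712,102,.11)-R(709,176,.11);print("marks",np.linalg.norm(d),np.arctan2(d[1],d[0]),(R(712,102,.11)+R(709,176,.11))/2)
print("ring",R(520,296,.008),"grip",R(664,127,.154))
# grip silhouettes in side view too: wood near projection
q=proj("side",[*g,.05]);print("side grip expected",q)
im=arm.get_image("side");cv2.imwrite("pics/side1.png",im[:,:,::-1])
hsv=cv2.cvtColor(im,cv2.COLOR_RGB2HSV)
m=((hsv[...,0]<28)&(hsv[...,0]>8)&(hsv[...,1]>90)&(hsv[...,2]>70)).astype(np.uint8)
n,_,st,ce=cv2.connectedComponentsWithStats(m)
for s,c in zip(st[1:],ce[1:]):
    if s[4]>6 and 150<c[1]<260 and 240<c[0]<420: print("wood",c,s)
print("shutter exp",proj("side",[.628,.087,.135]))
o=arm.observe()
from scipy.spatial.transform import Rotation as Ro
print(Ro.from_rotvec(o["ee_rot"]).as_matrix())
```

```text
pins [ 0.637 -0.192] [ 0.622 -0.327] [ 0.63 -0.26] 0.13556907633513895 yaw -0.11196171979790683
bar 0.24044624407289958 -0.09750033421083115
dish [ 0.457 -0.265] [ 0.401 -0.266] 0.05635990521278091 0.018610564131151777
base 0.1498693278075889 -0.06910641176415247
marks 0.05500092276583595 -0.05600806854385789 [0.623 0.059]
ring [0.523 0.222] grip [0.623 0.087]
side grip expected [205.733 374.249]
wood [344. 155.] [342 154   5   3   7]
wood [315.5  169.25] [314 168   4   3   8]
wood [377.34 176.63] [372 170  11  13 100]
wood [407.34 203.82] [404 197   7  14  50]
wood [270.48  207.704] [265 201  15  15  98]
wood [374.612 210.179] [372 205   7  12  67]
shutter exp [207.07  268.789]
[[-0.898  0.439  0.   ]
 [ 0.439  0.898 -0.   ]
 [-0.     0.    -1.   ]]
```

```bash
cat >> h.py <<'E'
from scipy.spatial.transform import Rotation as Ro
def go(x,y,z,yaw):   # grasp point world target, yaw of tool y from world y -> tool shift
    o=arm.observe();R=Ro.from_rotvec(o["ee_rot"]).as_matrix()
    d=R.T@(np.array([x,y,z+.159])-o["position"]); now=np.arctan2(-R[0,1],R[1,1])
    print("t",round(o["clock"],2),"shift",d.round(4),"roll",round(now-yaw,4),"F",o["force"].round(1),"w",round(o["width"]*.0918,4),"gf",round(o["gripper_force"],1),"tilt",R[:2,2].round(3),"J",o["joints"].round(2))
E
python3 -m inch '-.31 -.305 .045 -.47 .0918;-.31 -.305 .045 -.47 .0918;-.31 -.305 .045 -.47 .0918;-.31 -.305 .045 -.47 .0918;-.31 -.305 .045 -.47 .0918'
python3 -c "
from h import *
go(.44,.1,.2,.02);go(.397,-.266,.12,.02)"
```

```text
clock: 2.8
position: [0.3576, 0.3249, 0.379]
ee_rot: [-0.025, 3.141, 0.001]
force: [1.0, -0.2, 0.4]
width: 1.001
gripper_force: 0.0
t 2.8 shift [-0.0788 -0.2262  0.02  ] roll -0.0039 F [ 1.  -0.2  0.4] w 0.0919 gf 0.0 tilt [0.001 0.001] J [-0.83  0.23 -0.02  1.94  0.01  0.97  0.73]
t 2.8 shift [-0.0298 -0.5915  0.0997] roll -0.0039 F [ 1.  -0.2  0.4] w 0.0919 gf 0.0 tilt [0.001 0.001] J [-0.83  0.23 -0.02  1.94  0.01  0.97  0.73]
```

```bash
python3 -m inch '-.04 -.05 .02 0 .05;-.08 -.1 .02 0 .05;-.08 -.15 .02 0 .05;-.08 -.2 .02 0 .05;-.08 -.25 .02 0 .05' | tail -1
python3 -m inch '0 -.05 .02 0 .04;.01 -.1 .03 0 .04;.02 -.15 .04 0 .04;.03 -.2 .05 0 .04;.03 -.25 .06 0 .04' | tail -1
python3 -c "
from h import *
go(.397,-.266,.12,.02);go(.397,-.266,.043,.02)"
```

```text
gripper_force: 0.0
gripper_force: 0.0
t 3.8 shift [ 0.0175 -0.1276  0.022 ] roll -0.0045 F [0.9 0.2 0.8] w 0.0399 gf 0.0 tilt [0. 0.] J [-0.    0.26  0.24  2.16 -0.09  0.73  1.89]
t 3.8 shift [ 0.0176 -0.1276  0.099 ] roll -0.0045 F [0.9 0.2 0.8] w 0.0399 gf 0.0 tilt [0. 0.] J [-0.    0.26  0.24  2.16 -0.09  0.73  1.89]
```

```bash
python3 -m inch '.005 -.04 .0 0 .036;.017 -.08 .0 0 .036;.017 -.12 .01 0 .036;.017 -.128 .022 0 .036;.017 -.128 .022 0 .036' | tail -1
python3 - <<'E'
from h import *
go(.397,-.266,.12,.02);go(.397,-.266,.043,.02)
im=arm.get_image("top");i2=arm.get_image("side")
a=cv2.resize(im[180:260,340:440],(400,320),interpolation=cv2.INTER_CUBIC)
b=cv2.resize(i2[150:230,330:430],(400,320),interpolation=cv2.INTER_CUBIC)
cv2.imwrite("pics/c2.png",np.hstack([a,b])[:,:,::-1])
E
```

```text
gripper_force: 0.0
t 4.3 shift [ 0.0011 -0.0002 -0.001 ] roll -0.0079 F [-0.5 -0.2 -0.4] w 0.036 gf 0.0 tilt [-0.002  0.   ] J [ 0.26  0.36  0.28  2.09 -0.15  0.71  2.22]
t 4.3 shift [ 0.001  -0.0003  0.076 ] roll -0.0079 F [-0.5 -0.2 -0.4] w 0.036 gf 0.0 tilt [-0.002  0.   ] J [ 0.26  0.36  0.28  2.09 -0.15  0.71  2.22]
```

View pics/c2.png

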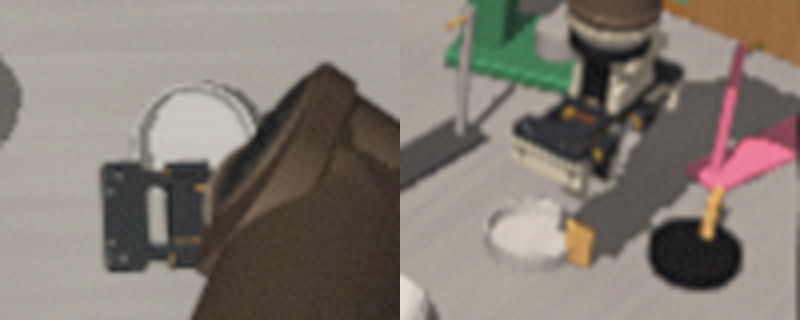

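The gripper is above the tin dish's grip, which is at about (210,375) in the side view. The black look-alike is clear of it. Going down to pinch.

```bash
python3 -m inch '.001 0 .03 0 .036;.001 0 .055 0 .036;.001 0 .07 0 .036;.001 0 .076 0 .036;.001 0 .076 0 .036' 
python3 -m inch '0 0 0 0 0;0 0 0 0 0;0 0 0 0 0;0 0 0 0 0;0 0 0 0 0' 30
python3 -c "
from h import *
go(.397,-.266,.043,.02)"
```

```text
clock: 4.9
position: [0.3981, -0.2635, 0.203]
ee_rot: [0.027, -3.141, -0.002]
force: [0.3, -0.4, 0.4]
width: 0.393
gripper_force: 0.0
clock: 5.4
position: [0.3979, -0.2648, 0.2037]
ee_rot: [-0.023, 3.14, -0.0]
force: [-0.9, 2.9, 6.5]
width: 0.127
gripper_force: 29.9
t 5.4 shift [ 0.001  -0.0011  0.0017] roll -0.0051 F [-0.9  2.9  6.5] w 0.0117 gf 29.9 tilt [ 0.001 -0.   ] J [ 0.3   0.49  0.23  2.14 -0.21  0.53  2.27]
```

```bash
python3 -m inch '0 0 -.03 0 0;0 0 -.06 0 0;0 0 -.1 0 0;0 0 -.138 0 0;0 0 -.138 0 0' | tail -4
python3 -m inch '-.03 0 0 0 0;-.06 0 0 0 0;-.06 0 0 0 0;-.06 0 0 0 0' | tail -4
python3 - <<'E'
from h import *
np.set_printoptions(precision=3,suppress=True)
go(.572,-.262,.182,.02)
for q in("dish_rim","dish"):
    R=[arm.place_of(c,q) for c in("side","top")] if 0 else []
for c in("side","top"): arm.get_image(c)
for q in("dish_rim","dish"):
    A,B=arm.place_of("side",q),arm.place_of("top",q)
    for i in A[:2]:
        for j in B[:2]:
            P,e=tri(i["point"],j["point"])
            if e<.03: print(q,P,e,i["conf"],j["conf"])
im=arm.get_image("top");i2=arm.get_image("side")
a=cv2.resize(im[140:240,340:440],(400,400),interpolation=cv2.INTER_CUBIC)
b=cv2.resize(i2[120:220,290:390],(400,400),interpolation=cv2.INTER_CUBIC)
cv2.imwrite("pics/c3.png",np.hstack([a,b])[:,:,::-1])
E
```

```text
ee_rot: [-0.023, 3.134, -0.005]
force: [0.1, -0.7, -1.2]
width: 0.128
gripper_force: 29.9
ee_rot: [0.025, -3.14, -0.001]
force: [-0.7, -0.3, -0.1]
width: 0.128
gripper_force: 29.9
t 6.3 shift [-0.114 -0.    -0.001] roll -0.0043 F [-0.7 -0.3 -0.1] w 0.0118 gf 29.9 tilt [-0.002  0.   ] J [ 0.19  0.35  0.3   1.91 -0.13  0.9   2.14]
dish_rim [ 0.519 -0.26   0.153] 0.004173081364087095 0.84 0.85
```

View pics/c3.png

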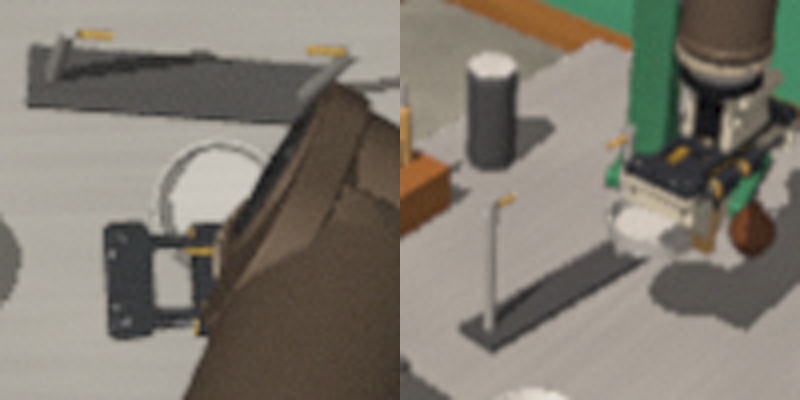

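The dish is held level. In the crop it sits short of the steel fork, between the pins, and its rim triangulates to (0.519, -0.260, 0.153). Next I'll check the pins in the side view and move in.

```bash
python3 -c "
from h import *
a,b=at_z('side',(169.3,318.3),.16),at_z('side',(156.5,342.2),.16);print(a,b,(a+b)/2)"
python3 -m inch '-.03 0 0 0 0;-.06 0 0 0 0;-.09 0 0 0 0;-.104 0 0 0 0;-.11 0 0 0 0' | head -2
python3 -m inch '0 0 0 0 0;0 0 0 0 0;0 0 0 0 0' | tail -4
python3 - <<'E'
from h import *
np.set_printoptions(precision=3,suppress=True)
go(.572,-.262,.182,.02)
for c in("side","top"): arm.get_image(c)
for q in("dish_rim","dish","view_point"):
    A,B=arm.place_of("side",q),arm.place_of("top",q)
    for i in A[:2]:
        for j in B[:2]:
            P,e=tri(i["point"],j["point"])
            if e<.03: print(q,P,e,i["conf"],j["conf"])
im=arm.get_image("top");i2=arm.get_image("side")
a=cv2.resize(im[120:220,340:440],(400,400),interpolation=cv2.INTER_CUBIC)
b=cv2.resize(i2[120:220,290:390],(400,400),interpolation=cv2.INTER_CUBIC)
cv2.imwrite("pics/c4.png",np.hstack([a,b])[:,:,::-1])
E
```

```text
[ 0.62818795 -0.18749467  0.16      ] [ 0.6155441  -0.32637197  0.16      ] [ 0.62186603 -0.25693332  0.16      ]
clock: 7.2
position: [0.5689, -0.2617, 0.3408]
ee_rot: [0.022, -3.141, -0.0]
force: [0.3, -0.6, -0.6]
width: 0.128
gripper_force: 29.9
t 7.5 shift [-0.005  0.001  0.   ] roll -0.006 F [ 0.3 -0.6 -0.6] w 0.0117 gf 29.9 tilt [-0.  0.] J [ 0.15  0.5   0.29  1.67 -0.16  1.    2.08]
dish_rim [ 0.309 -0.352  0.025] 0.004492792401701923 0.89 0.62
dish_rim [ 0.632 -0.267  0.135] 0.0008646520515342111 0.59 0.52
dish [ 0.31  -0.365 -0.009] 0.012394051163642502 0.82 0.92
dish [ 0.62  -0.272  0.132] 0.00744675000309336 0.69 0.84
```

View pics/c4.png

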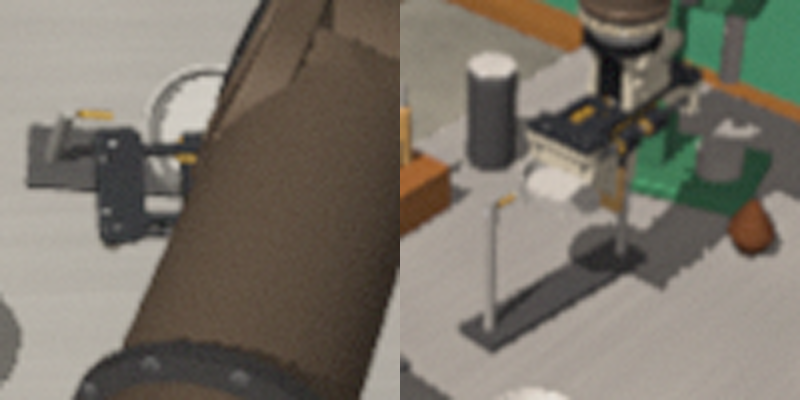

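The dish is between the pins. In the side crop the rim is level with the near pin at px (169,318). By kinematics the rim is near (0.626, -0.260, 0.160), and the pins' midpoint measures 0.622 to 0.630. I'll hold it here for another second.

```bash
python3 -m inch '0 0 0 0 0;0 0 0 0 0;0 0 0 0 0;0 0 0 0 0;0 0 0 0 0' >/dev/null;python3 -m inch '0 0 0 0 0;0 0 0 0 0;0 0 0 0 0;0 0 0 0 0;0 0 0 0 0' | tail -4
python3 -m inch '.03 0 0 0 0;.07 0 0 0 0;.11 0 0 0 0;.15 0 -.01 0 0;.17 0 -.02 0 0' | head -2
python3 -c "
from h import *
go(.40,.20,.20,-.06);go(.465-.06,.225+.004,.063,-.06)"
```

```text
ee_rot: [-0.024, 3.141, 0.0]
force: [-0.3, 0.0, -0.2]
width: 0.129
gripper_force: 29.9
clock: 9.5
position: [0.3942, -0.2649, 0.361]
t 9.5 shift [-0.0118  0.4648  0.0025] roll 0.0729 F [-0.2  1.1 -0.9] w 0.0122 gf 29.9 tilt [-0.002  0.001] J [ 0.22  0.24  0.32  2.   -0.09  0.91  2.17]
t 9.5 shift [-0.0175  0.4936  0.1395] roll 0.0729 F [-0.2  1.1 -0.9] w 0.0122 gf 29.9 tilt [-0.002  0.001] J [ 0.22  0.24  0.32  2.   -0.09  0.91  2.17]
```

```bash
python3 -m inch '0 .03 0 .02 0;0 .07 0 .04 0;0 .11 0 .07 0;0 .15 0 .07 0;0 .19 0 .07 0' | head -2
python3 -m inch '0 .04 0 0 0;0 .08 0 0 0;0 .12 0 0 0;0 .16 0 0 0;0 .2 0 0 0' | head -2
python3 -m inch '0 .04 0 0 0;0 .07 .03 0 0;-.01 .09 .06 0 0;-.01 .1 .08 0 0;-.01 .1 .1 0 0' | head -2
python3 -c "
from h import *
go(.40,.229,.063,-.06);go(.465,.2255,.063,-.06)"
```

```text
clock: 10.0
position: [0.3945, -0.0733, 0.3615]
clock: 10.5
position: [0.4056, 0.1265, 0.3615]
clock: 11.0
position: [0.4214, 0.2261, 0.2602]
t 11.0 shift [0.0215 0.0017 0.0382] roll 0.0073 F [ 0.1  0.  -0.7] w 0.0119 gf 29.9 tilt [0.    0.001] J [-0.58  0.39 -0.04  2.08  0.02  0.67  0.89]
t 11.0 shift [-0.0436  0.0017  0.0382] roll 0.0073 F [ 0.1  0.  -0.7] w 0.0119 gf 29.9 tilt [0.    0.001] J [-0.58  0.39 -0.04  2.08  0.02  0.67  0.89]
```

```bash
python3 -m inch '.015 0 0 0 0;.02 .001 .015 .007 0;.02 .001 .03 .007 0;.02 .001 .038 .007 0;.02 .001 .038 .007 0' | tail -4
python3 - <<'E'
from h import *
np.set_printoptions(precision=3,suppress=True)
go(.465,.2255,.063,-.06)
im=arm.get_image("top");i2=arm.get_image("side")
for q in("dish_rim","dish","catch_spot"):
    A,B=arm.place_of("side",q),arm.place_of("top",q)
    for i in A[:2]:
        for j in B[:2]:
            P,e=tri(i["point"],j["point"])
            if e<.03: print(q,P,e,i["conf"],j["conf"])
a=cv2.resize(im[130:230,190:290],(400,400),interpolation=cv2.INTER_CUBIC)
b=cv2.resize(i2[210:310,210:310],(400,400),interpolation=cv2.INTER_CUBIC)
cv2.imwrite("pics/c5.png",np.hstack([a,b])[:,:,::-1])
E
```

```text
ee_rot: [-0.097, -3.139, 0.001]
force: [0.5, 0.3, 0.3]
width: 0.127
gripper_force: 29.9
t 11.5 shift [-0.064  0.003  0.001] roll -0.0019 F [0.5 0.3 0.3] w 0.0116 gf 29.9 tilt [-0.001 -0.001] J [-0.6   0.43 -0.04  2.16  0.03  0.56  0.85]
dish_rim [ 0.304 -0.352  0.021] 0.006020938879989555 0.56 0.64
dish_rim [0.456 0.226 0.043] 0.007378573806603311 0.53 0.89
dish [0.451 0.224 0.023] 0.0029399256931956887 0.69 0.88
dish [ 0.311 -0.354 -0.012] 0.0292454803956335 0.61 0.93
catch_spot [0.515 0.219 0.019] 0.0031360458914852928 0.74 0.94
```

View pics/c5.png

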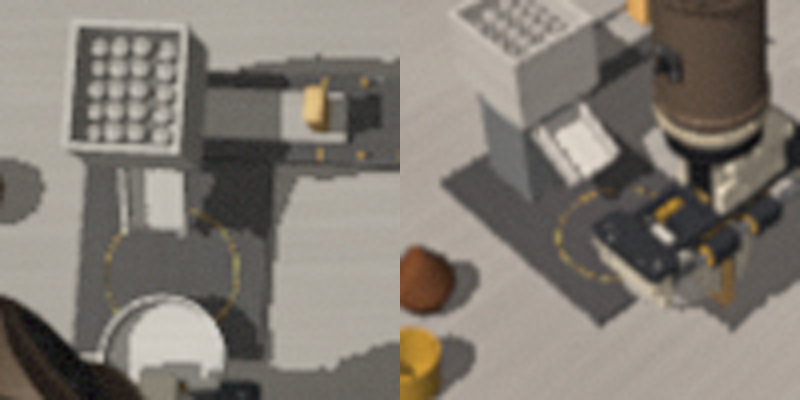

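The dish is in front of the ring, low and level, with its rim at about px (219,231). The ring centre is at about px (198,233). I'll slide it straight in 64 mm, then lower it.

```bash
python3 -m inch '-.02 0 0 0 0;-.04 0 0 0 0;-.055 0 0 0 0;-.064 0 0 0 0;-.064 0 0 0 0' | tail -4
python3 -m inch '0 0 .004 0 0;0 0 .007 0 0;0 0 .009 0 0;0 0 .010 0 0;0 0 .010 0 0' | tail -4
python3 -c "
from h import *
go(.465,.2225,.063-.011,-.06)"
```

```text
ee_rot: [0.099, 3.139, 0.0]
force: [0.3, 0.5, -1.9]
width: 0.13
gripper_force: 29.9
ee_rot: [-0.097, -3.14, 0.0]
force: [1.4, 0.3, -1.2]
width: 0.127
gripper_force: 29.9
t 12.9 shift [-0.      0.0001  0.002 ] roll -0.0016 F [ 1.4  0.3 -1.2] w 0.0116 gf 29.9 tilt [-0. -0.] J [-0.53  0.51 -0.03  2.03  0.03  0.6   0.93]
```

```bash
python3 -m inch '0 0 .001 0 0;0 0 .002 0 0;0 0 .003 0 0;0 0 .003 0 0' | tail -4
python3 -c "
from h import *
go(.465,.2225,.063-.011,-.06)"
```

```text
ee_rot: [0.097, 3.14, 0.001]
force: [-6.4, -4.0, 20.9]
width: 0.132
gripper_force: 30.0
t 13.3 shift [0.0002 0.     0.0006] roll -0.0017 F [-6.4 -4.  20.9] w 0.0122 gf 30.0 tilt [0.001 0.   ] J [-0.53  0.51 -0.03  2.03  0.03  0.6   0.93]
```

Contact: the dish is on the slab. I'll ease up 1 mm, open gently and check before retreating.

```bash
python3 -m inch '0 0 -.001 0 0;0 0 -.0015 0 0;0 0 -.0015 0 .016;0 0 -.0015 0 .025;0 0 -.0015 0 .034' | tail -4
python3 -m inch '0 0 0 0 .034;0 0 -.01 0 .034;0 0 -.03 0 .034;0 0 -.06 0 .034;0 0 -.09 0 .034' | tail -4
python3 -m inch '.03 0 -.03 0 .034;.07 0 -.06 0 .034;.09 0 -.09 0 .034;.09 0 -.09 0 .034' | tail -4
python3 - <<'E'
from h import *
np.set_printoptions(precision=3,suppress=True)
go(.6255,.090,.22,-.06)
im=arm.get_image("top");i2=arm.get_image("side")
for q in("dish_rim","dish","catch_spot","shutter_grip"):
    A,B=arm.place_of("side",q),arm.place_of("top",q)
    for i in A[:2]:
        for j in B[:2]:
            P,e=tri(i["point"],j["point"])
            if e<.03: print(q,P,e,i["conf"],j["conf"])
a=cv2.resize(im[130:230,190:290],(400,400),interpolation=cv2.INTER_CUBIC)
b=cv2.resize(i2[190:290,210:310],(400,400),interpolation=cv2.INTER_CUBIC)
cv2.imwrite("pics/c6.png",np.hstack([a,b])[:,:,::-1])
E
```

```text
ee_rot: [-0.097, -3.14, 0.0]
force: [0.0, -0.6, -0.0]
width: 0.304
gripper_force: 0.0
ee_rot: [-0.097, -3.14, 0.0]
force: [0.5, 1.8, 0.2]
width: 0.374
gripper_force: 0.0
ee_rot: [0.093, 3.136, 0.006]
force: [0.3, 1.0, 0.8]
width: 0.366
gripper_force: 0.0
t 14.7 shift [-0.26  -0.124  0.017] roll 0.0009 F [0.3 1.  0.8] w 0.0336 gf 0.0 tilt [0.004 0.004] J [-0.61  0.14 -0.07  2.01  0.01  0.98  0.83]
dish_rim [0.522 0.224 0.029] 0.0012467654029069703 0.88 0.93
dish_rim [ 0.312 -0.35   0.032] 0.009890906757057595 0.67 0.88
dish [0.523 0.218 0.003] 0.006971535287349001 0.75 0.73
dish [ 0.313 -0.354 -0.027] 0.017151677200207913 0.68 0.69
catch_spot [0.517 0.222 0.016] 0.00915242332440107 0.79 0.83
catch_spot [0.519 0.223 0.017] 0.0049276081335291304 0.33 0.83
shutter_grip [ 0.69   0.109 -0.122] 0.006362705588023242 0.5 0.97
```

View pics/c6.png

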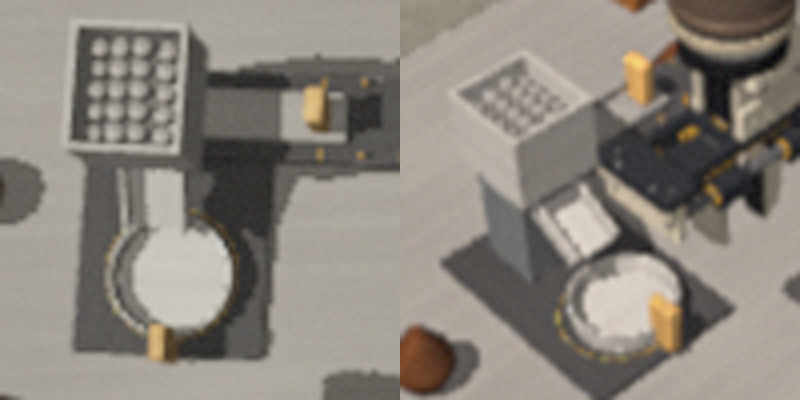

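The dish stands in the ring: the rim triangulates to (0.522, 0.224, 0.029) against a ring centre of (0.52, 0.222). The shutter grip is at about px (204,270) in the side view and px (156,269) in the top view. I'll move above it.

```bash
python3 -m inch '-.02 -.04 .0 0 .04;-.05 -.08 .0 0 .04;-.09 -.12 0 0 .04;-.13 -.124 0 0 .04;-.17 -.124 0 0 .04' | head -2
python3 -m inch '-.04 0 0 0 .04;-.07 0 .01 0 .04;-.09 0 .017 0 .04;-.09 0 .017 0 .04;-.09 0 .017 0 .04' | head -2
python3 - <<'E'
from h import *
go(.626,.089,.22,-.06);go(.626,.089,.148,-.06)
im=arm.get_image("top");i2=arm.get_image("side")
a=cv2.resize(im[110:210,210:310],(400,400),interpolation=cv2.INTER_CUBIC)
b=cv2.resize(i2[150:250,220:320],(400,400),interpolation=cv2.INTER_CUBIC)
cv2.imwrite("pics/c7.png",np.hstack([a,b])[:,:,::-1])
E
```

```text
clock: 15.7
position: [0.5392, 0.0907, 0.3915]
clock: 16.2
position: [0.6272, 0.088, 0.3737]
t 16.2 shift [ 0.0012  0.0009 -0.0053] roll -0.0022 F [-0.7  0.9  0.4] w 0.0396 gf 0.0 tilt [-0.002 -0.   ] J [-0.29  0.47  0.1   1.6  -0.05  1.08  1.33]
t 16.2 shift [0.0011 0.001  0.0667] roll -0.0022 F [-0.7  0.9  0.4] w 0.0396 gf 0.0 tilt [-0.002 -0.   ] J [-0.29  0.47  0.1   1.6  -0.05  1.08  1.33]
```

View pics/c7.png

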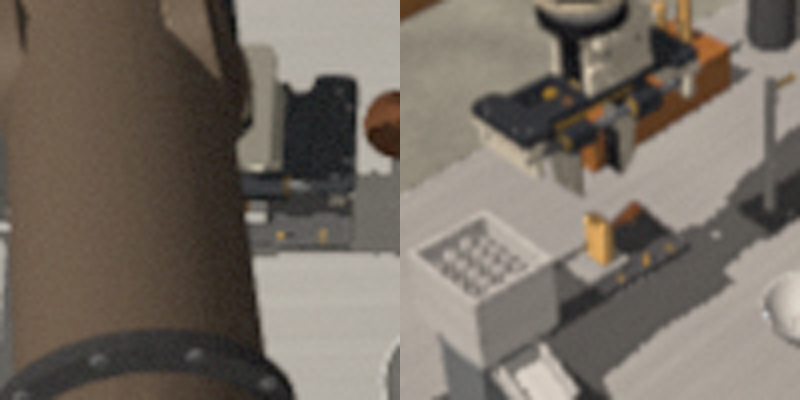

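The fingers straddle the grip line. In the side crop the tips are centred at about px (195,270), above the grip at px (208,270). Descending, then pinching.

```bash
python3 -m inch '.001 .001 .025 0 .04;.001 .001 .045 0 .04;.001 .001 .06 0 .04;.001 .001 .066 0 .04;.001 .001 .066 0 .04' | tail -4
python3 -m inch '0 0 0 0 .02;0 0 0 0 .01;0 0 0 0 0;0 0 0 0 0;0 0 0 0 0' 45| tail -4
python3 -c "
from h import *
go(.6255,.090,.148,-.06);go(.624,.060,.148,-.06)"
```

```text
ee_rot: [-0.097, -3.139, 0.0]
force: [-0.2, 0.4, 0.5]
width: 0.438
gripper_force: 0.0
ee_rot: [0.098, 3.139, 0.001]
force: [-0.6, 0.4, 3.3]
width: 0.15
gripper_force: 45.0
t 17.3 shift [0.001  0.0006 0.0022] roll -0.0022 F [-0.6  0.4  3.3] w 0.0137 gf 45.0 tilt [0.001 0.   ] J [-0.29  0.53  0.09  1.67 -0.06  0.94  1.34]
t 17.3 shift [ 0.0006 -0.0294  0.0022] roll -0.0022 F [-0.6  0.4  3.3] w 0.0137 gf 45.0 tilt [0.001 0.   ] J [-0.29  0.53  0.09  1.67 -0.06  0.94  1.34]
```

```bash
python3 -m inch '0 -.004 0 0 0;0 -.008 0 0 0;0 -.012 0 0 0;0 -.016 0 0 0;0 -.02 0 0 0'
python3 -m inch '0 -.003 0 0 0;0 -.006 0 0 0;0 -.009 0 0 0;0 -.01 0 0 0;0 -.01 0 0 0'
python3 -m inch '0 0 0 0 0;0 0 0 0 0;0 0 0 0 0'|tail -3
python3 - <<'E'
from h import *
go(.6255,.0904,.148,-.06)
im=arm.get_image("top");i2=arm.get_image("side")
a=cv2.resize(im[110:210,210:310],(400,400),interpolation=cv2.INTER_CUBIC)
b=cv2.resize(i2[180:240,240:300],(400,400),interpolation=cv2.INTER_CUBIC)
cv2.imwrite("pics/c8.png",np.hstack([a,b])[:,:,::-1])
E
```

```text
clock: 17.8
position: [0.6251, 0.0704, 0.3092]
ee_rot: [0.095, 3.139, 0.004]
force: [-1.6, 7.2, 6.2]
width: 0.146
gripper_force: 45.0
clock: 18.3
position: [0.6244, 0.0609, 0.3092]
ee_rot: [0.095, 3.14, 0.005]
force: [-0.9, 7.8, 5.8]
width: 0.151
gripper_force: 45.0
force: [-0.8, 8.8, 5.6]
width: 0.148
gripper_force: 45.0
t 18.6 shift [0.0007 0.0293 0.0023] roll -0.0003 F [-0.8  8.8  5.6] w 0.0136 gf 45.0 tilt [0.001 0.003] J [-0.25  0.53  0.09  1.68 -0.06  0.93  1.38]
```

View pics/c8.png

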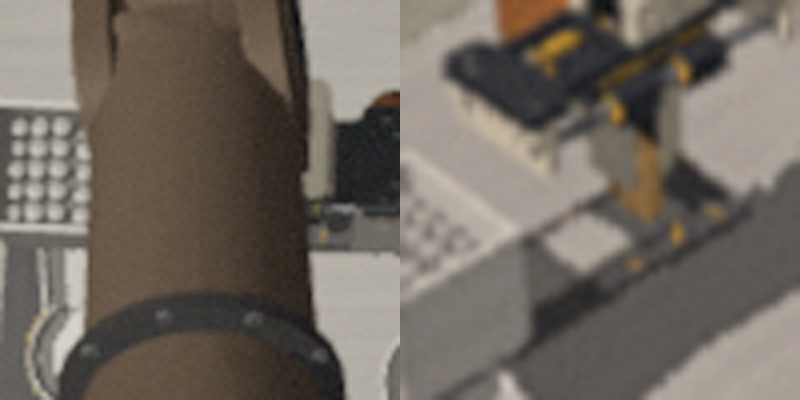

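The shutter is out about 29–30 mm and the spring force is 8.8 N, against about 9 N expected at half travel. The grip lines up with the middle pin at crop (677,233). I'll hold briefly, then hand in.

```bash
python3 -m inch '0 0 0 0 0;0 0 0 0 0;0 0 0 0 0;0 0 0 0 0;0 0 0 0 0'|tail -5
python3 -c "
from h import *
go(.6255,.0904,.148,-.06);print(arm.sign_off())"
```

```text
position: [0.6245, 0.0611, 0.3092]
ee_rot: [0.095, 3.139, 0.005]
force: [-1.0, 8.3, 4.7]
width: 0.152
gripper_force: 45.0
t 19.2 shift [0.0008 0.0294 0.0022] roll -0.0003 F [-1.   8.3  4.7] w 0.014 gf 45.0 tilt [0.001 0.003] J [-0.25  0.53  0.09  1.68 -0.06  0.93  1.38]
the job is handed in; nothing more can be done
None
```

I held the dish level at the fork for over a second, stood it in the ring and let go of it, then pulled the shutter to about 29 mm (half travel is 30 mm) and handed the job in still gripping it, at 19 s on the clock; no verdict came back.

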